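Shift the board feeder into third gear

ROBOT

A 6-joint arm with a two-finger parallel gripper is mounted at the origin on the work surface. World frame = base frame: x ahead of the robot, y to its left, z up, the work surface at z = 0. Lengths are in mm, angles in rad, forces in N, time in s.
With the tool pointing down it reaches from about 275 to 1000 mm from the base axis. Payload 8.4 kg.
Tool frame: the origin (TCP) lies on the centre line of the jaws, within the pads' length; the fingertips stand r.tip_reach ahead of it and the grasp point (between the pads) lies 3 mm ahead of it (r.tip_reach is the distance from the TCP to the fingertips, in mm); z points along the fingers, y is the direction in which the jaws open and shut (so a half turn about z gives the same grasp; the last joint's range is limited). The gripper opens to 85 mm and grips with 20 to 120 N. Pads are 22 mm wide; open, the fingers measure 114 mm over their backs; the gripper's body (76 mm by 85 mm) begins 54 mm behind the grasp point. The pads swing forward as they close: fully open they stand 13 mm farther back than shut.
Start: joints at [1.192, 0.353, 1.633, -0, 1.155, -0.002], TCP at [229.966, 581.157, 253.281] pointing down, gripper open.
Joint ranges: [-2.63, 2.63], [-0.92, 2.1], [0.06, 2.66], [-1.3, 4.44], [0, 2.69], [-3.02, 3.02]. Speed limits (rad/s): [2.22, 2.22, 2.79, 3.14, 3.14, 3.14].

INTERFACE

Orientations are given as [roll, pitch, yaw] about the fixed x, y, z axes, in that order (R = Rz(yaw) Ry(pitch) Rx(roll)).
In Python, from rig import sense, optics, r, nets gives the robot as it stands. The module is installed in compiled form; this text tells all that it offers.
- The arm moves only by the tool carry_out, never from a script. Its argument "increments" is a list that holds one entry, the list of rows, each a list of 6 numbers: the shift along the tool's x, y, z normalised to -1 to 1, where 1 is 40 cm, then the turn, a rotation vector about the tool's x, y, z normalised to -1 to 1, where 1 is 60 degrees. A call has 1 to 5 rows; each row is the pose to reach, as a shift and turn from the pose commanded when the call began, along the tool's axes at that moment; what a row does not reach only later rows make up. A row lasts 1/12 s, in which the tool goes at most 41.7 mm and 7.16 degrees, less where a joint would pass 70% of its speed; a pose out of reach is approached as far as the arm can. A call with a number of a shift or a turn outside -1 to 1 is refused whole. A call with a gripper value outside its range is refused whole. "hand" is the closure, from 0 (fully open) to 1 (shut), set as the call begins (left out, the last holds). The fingers move at their own pace and stop on an object; "squeeze" is the grip in N (left out, the last holds). Time passes only in rows, so rows that repeat a pose let the fingers close. It gives the time, the measured TCP pose, the force and the opening at its end, in the units of the state.
- sense(): the state, without advancing time (a new reading comes with each control period).
- optics.grab_frame(name): name is "side" or "top" or "wrist"; returns a dict with "img" (480x640x3 uint8, red, green, blue), "range_z" (480x640 float32, mm along the optical axis (not along the pixel's ray), 0 where there is no reading), "fov_y" (degrees; the focal length in pixels is half the picture's height over the tangent of half this angle, whatever the lens; pixels are square), "cx", "cy" (the principal point, pixels), "k1" (the pictures are not rectified: a ray, as slopes to the right and down, at radius r is drawn at 1 + k1 r^2 times it, then the intrinsics apply), "R" (3x3) and "t" (3): a world point X has camera coordinates R X + t. Camera axes: x right, y down, z forward; pixel columns grow to the right and rows downward; lengths in mm; the calibration is good to about 2 mm. A picture is of the moment at which its call begins.
- r.sign_off(): hands the job in, once; it reports no verdict.
Trained networks look in the newest picture that a camera, given by its name, has taken for a name from the list of things; names that differ only in an ending like _2 or _b are one class to them, and where a whole thing is asked for, a point or a joint stands for the part that bears it (a point fixed in the world has none). Each returns a list of dicts, best first, with "confidence" (0 to 1); they miss things now and then, are a little off and sometimes report something else, mostly with a low value. They report only what shows in the picture. A call takes as long as a camera call.
- nets.trace(target, camera): "mask" (480x640 bool, what is visible of it).
- nets.tip_of(target, camera): "point" ([x, y, z] in mm, in world coordinates, good to about 4 mm: a listed point, or the origin of a listed thing).
The state is a dict: "clock": time; "qpos": joint angles; "qvel": joint speeds; "joint_efforts": joint torques, N m; "eef_pos": TCP position; "tcp_rot": TCP orientation; "contact_force": force on the tool from outside, world axes, zero at the start; "wrist_torque": the same for the moment, N m; "opening": opening from 0.0 (shut) to 1.0 (fully open).
Only numpy, scipy, OpenCV 4.12 (cv2) and the standard library are available. Lean on these libraries where they do the work, as an engineer would, in place of code of your own. Each camera call takes 0.05 s, during which the arm holds its last target.

TASK

Put the board feeder into third gear: push its lever along the H-shaped gate with the fingertips, along the left lane to neutral, across to the right, then forward (away from you, towards the motor) fully home into the third slot. Push gently, never pinching the knob, leave everything else on the bench and on the feeder where it is, and finish with the hand clear.

Things in the scene. Friction and masses are not known exactly. Their poses are not given: they have to be found in the camera images.
- feeder: The board feeder: grey gearbox on a steel bed, fixed. Origin on the bench directly below the centre of the H-shaped gate; x points away from the robot to the motor end (forward), y left, z up. Gearbox cover 250 mm (x) by 190 mm (y), top at z = 119 mm; nothing of the feeder but its lever stands higher than 145 mm.
- gate_mid (a point): Centre of the steel gate plate's top, 124 mm (x) by 100 mm (y), 130 mm above the bench; axes as the feeder. The H: left lane at y = +19 mm, right lane at y = -19 mm, both along x to x = +-36 mm, joined at x = 0 by the cross slot (neutral). Slots 18 mm wide, stem 12 mm; the tongues between the lanes have round ends of 10 mm radius. Second slot: left, rear; first: left, forward.
- third_slot (a point): Where the lever's stem crosses the gate plate's top when fully home in the third slot: right lane, forward end (28 mm forward and 19 mm right of gate_mid). The fourth slot is behind it in the same lane.
- stick: The gear lever: 12 mm steel stem, upright black knob 38 mm across, 42 mm tall. Origin at the knob's centre, 185 mm up the stem from the pivot, which is on the feeder's z axis 30 mm above the bench. Starts anywhere along the left lane. At slot ends the knob is 50 mm forward or back of neutral, in the lanes 35 mm left or right of the middle. It stays where left; about 3 N at the knob moves it.
- shift_fore (a joint): Forward lean of the lever, rad: 0 in the cross slot (neutral), +0.275 at the forward end of a slot, -0.275 at the rear end. The stem passes along the cross slot within about +-0.03.
- shift_across (a joint): Sideways lean of the lever, rad: about -0.19 in the left lane, +0.19 in the right lane (positive to the right, the feeder's -y); stops at +-0.215.
- pencil_mid (a point): Bystander, to be left alone: flat carpenter's pencil, 130 x 12 x 8 mm, lying on the gearbox cover beyond the gate. The point is the centre.
- wedge_mid (a point): Bystander, to be left alone: small pine block, 50 x 26 x 20 mm, lying on the gearbox cover on the robot's side of the gate. The point is the centre.
- glue_mid (a point): Bystander, to be left alone: white glue bottle, 54 mm diameter, 150 mm tall, standing on the bench just left of the gearbox. The point is the centre.
- gauge_mid (a point): Bystander, to be left alone: wooden marking gauge, block 55 x 50 x 40 mm with a 200 mm stem, lying left on the bench. The point is the centre of its block.
- mallet_mid (a point): Bystander, to be left alone: mallet lying left on the bench, rubber head 56 mm diameter x 100 mm, wooden handle about 200 mm. The point is the centre of its head.
- offcut_mid (a point): Bystander, to be left alone: pine offcut, 160 x 70 x 32 mm, lying right on the bench. The point is the centre.
- screw_jar_mid (a point): Bystander, to be left alone: glass jar with steel lid, 64 mm diameter, 75 mm tall, standing right on the bench. The point is the centre.

How it is judged:
By the outcome, as a careful person would: the job done as asked, in the order asked, and still so for the second after the job is handed in, with the robot touching nothing.
It also fails if it takes over 64 s, if anything falls off the work surface, if the arm or the gripper's body presses on something with over 40 N, if the wrist force passes 120 N, or if a joint passes its speed limit or range.

## Working session

There is one attempt and no reset: what is moved stays moved. The work goes in short steps, Python scripts to look and compute and a tool call to move; the robot and the scene stay as the last step left them, time stands still between calls to the robot, and variables do not carry over. Pictures are saved under pics/ and viewed, and the job is handed in when it is done.

Besides the shell and the picture viewer there is one more tool, called after ">>>" as name([rows], argument=value, ...), one row to a line, values as JSON. carry_out: Moves the arm, as the interface text tells. Its arguments: {"type":"object","properties":{"increments":{"type":"array","items":{"type":"array","items":{"type":"array","items":{"type":"number","minimum":-1,"maximum":1}}}},"hand":{"type":"number"},"squeeze":{"type":"number"}},"required":["increments"]}

```bash
mkdir -p pics; ls; cat > h.py <<'E'
import numpy as np, cv2
from rig import sense, optics, r, nets
def save(name,fn):
    f=optics.grab_frame(name); cv2.imwrite('pics/'+fn,f['img'][:,:,::-1]); return f
def world(f,u,v,z=None):
    F=240/np.tan(np.radians(f['fov_y']/2))
    d=np.array([(u-f['cx'])/F,(v-f['cy'])/F]); s=d.copy()
    for _ in range(20): s=d/(1+f['k1']*(s@s))
    if z is None: z=f['range_z'][int(round(v)),int(round(u))]
    return f['R'].T@(np.array([s[0]*z,s[1]*z,z])-f['t'])
E
python3 - <<'E'
from h import *
s=sense(); print({k:np.round(v,3) for k,v in s.items()}, r.tip_reach)
a=save('top','t0.png');b=save('side','s0.png')
for c in ('top','side'):
    for n in ('feeder','gate_mid','third_slot','stick','pencil_mid','wedge_mid','glue_mid'):
        print(c,n,[(np.round(d['point'],1),round(d['confidence'],2)) for d in nets.tip_of(n,c)[:2]])
E
```

```text
pics
{'clock': np.float64(0.0), 'qpos': array([ 1.192,  0.354,  1.634,  0.   ,  1.155, -0.002]), 'qvel': array([-0.001, -0.001,  0.   ,  0.001, -0.001,  0.   ]), 'joint_efforts': array([ 0.0000e+00, -6.0524e+01, -3.4207e+01, -0.0000e+00,  9.0000e-03,
        0.0000e+00]), 'eef_pos': array([229.797, 580.746, 252.545]), 'tcp_rot': array([-3.14 , -0.   ,  2.765]), 'contact_force': array([-1.24 ,  1.207,  0.254]), 'wrist_torque': array([ 0.006, -0.057,  0.01 ]), 'opening': np.float64(1.001)} 22.0
top feeder [(array([ 5.535e+02,  8.790e+01, -5.000e-01]), 0.55)]
top gate_mid [(array([555.3,  88.2, 130.6]), 0.94)]
top third_slot [(array([584.5,  76.3, 128.2]), 0.83), (array([ 639.4, -474.5,   39.3]), 0.36)]
top stick [(array([556.9, 126.3, 214.1]), 0.93)]
top pencil_mid [(array([649.8,  94.9, 122.4]), 0.62), (array([557.3, 123.8, 212.9]), 0.56)]
top wedge_mid [(array([458.8, 105.4, 126.7]), 0.75)]
top glue_mid [(array([472.4, 237.1,  76. ]), 0.56)]
side feeder [(array([552.6,  86.9,  -3.9]), 0.56)]
side gate_mid [(array([554.7,  91.5, 131.9]), 0.76)]
side third_slot [(array([584.9,  75.6, 132.4]), 0.94)]
side stick [(array([560.6, 125.4, 208.6]), 0.57)]
side pencil_mid [(array([646.6,  96.8, 128.6]), 0.78)]
side wedge_mid [(array([455.9, 102.1, 129.2]), 0.78)]
side glue_mid [(array([474.4, 234.1,  70. ]), 0.85)]
```

View pics/t0.png

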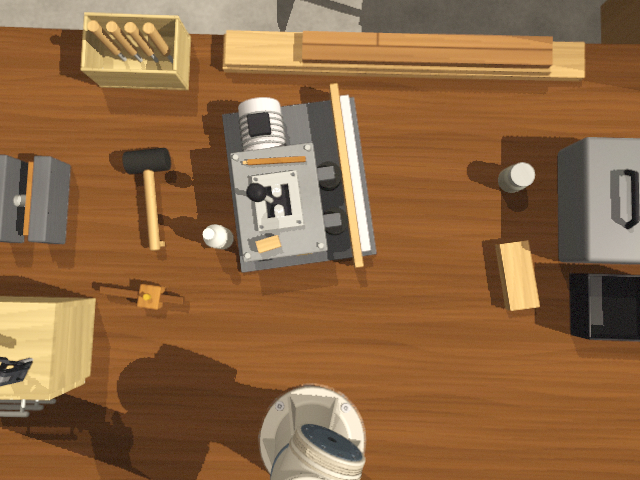

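View pics/s0.png

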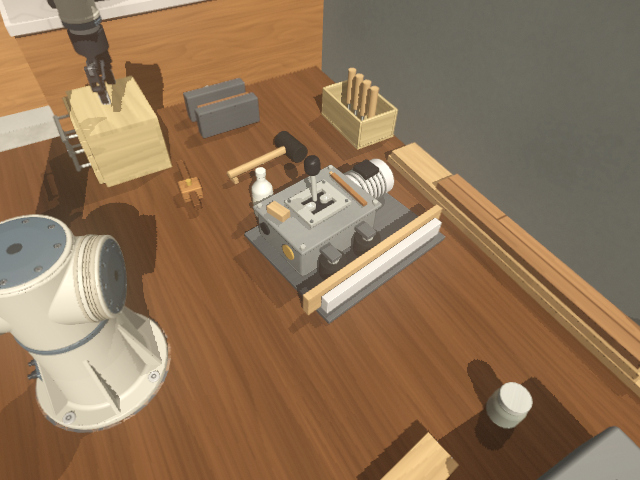

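```bash
cat >> h.py <<'E'
def cloud(f):
    F=240/np.tan(np.radians(f['fov_y']/2))
    v,u=np.mgrid[0:480,0:640].astype(float)
    d=np.stack([(u-f['cx'])/F,(v-f['cy'])/F],-1); s=d.copy()
    for _ in range(20): s=d/(1+f['k1']*(s**2).sum(-1,keepdims=True))
    z=f['range_z'][...,None]
    P=np.concatenate([s*z,z],-1)-f['t']
    P=P@f['R']; P[f['range_z']<=0]=np.nan
    return P
E
python3 - <<'E'
from h import *
f=save('top','t1.png'); P=cloud(f); g=save('side','s1.png'); Q=cloud(g)
cv2.imwrite('pics/t1c.png',cv2.resize(f['img'][80:280,210:380,::-1],None,fx=3.5,fy=3,interpolation=cv2.INTER_CUBIC)[:600])
cv2.imwrite('pics/s1c.png',cv2.resize(g['img'][130:290,230:410,::-1],None,fx=4,fy=3.7,interpolation=cv2.INTER_CUBIC)[:600])
c=np.array([555,88])
for n,C in(('top',P),('side',Q)):
    near=np.linalg.norm(C[...,:2]-c,axis=-1)<230
    z=C[...,2]
    for lo,hi,lab in((112,124.5,'cover'),(126,137,'gate')):
        m=(near&(z>lo)&(z<hi)).astype(np.uint8)
        nn,L,st,ce=cv2.connectedComponentsWithStats(m)
        i=1+np.argmax(st[1:,4]); pts=C[L==i]
        rect=cv2.minAreaRect(pts[:,:2].astype(np.float32))
        print(n,lab,len(pts),rect,np.median(pts[:,2]))
    k=C[near&(z>195)&(z<245)]
    k=k[np.linalg.norm(k[:,:2]-[557,125],axis=1)<45]
    print(n,'knob',len(k),k.min(0),k.max(0),k[k[:,2]>np.percentile(k[:,2],60)].mean(0))
    m=nets.trace('stick',n)[0]; print(m['confidence'],m['mask'].sum())
    mk=C[m['mask']]; mk=mk[mk[:,2]>190]; print(mk.min(0),mk.max(0))
    m=nets.trace('pencil_mid',n)[0]; print(m['confidence'],m['mask'].sum(), cv2.minAreaRect(C[m['mask']][:,:2].astype(np.float32)))
    m=nets.trace('wedge_mid',n)[0]; print(m['confidence'],m['mask'].sum(), cv2.minAreaRect(C[m['mask']][:,:2].astype(np.float32)))
print(P[192,257],f['R'],f['t'])
E
```

```text
top cover 6208 ((575.086669921875, 93.1876449584961), (288.7370300292969, 190.09060668945312), 9.262054443359375) 118.64677652199964
top gate 1673 ((556.10498046875, 90.1556396484375), (124.68144989013672, 100.26702880859375), 9.28322982788086) 129.71244691859854
top knob 310 [540.37201645 105.48138468 203.13303405] [575.89615469 143.84665596 237.05328304] [558.90663057 124.92940683 232.20226475]
0.93 337
[540.37201645 105.48138468 203.13303405] [573.0432158  143.5812494  237.05328304]
0.92 346 ((646.794189453125, 99.35205841064453), (13.114651679992676, 137.19403076171875), 5.287787437438965)
0.63 251 ((458.4715270996094, 107.00216674804688), (25.04725456237793, 49.13529586791992), 20.395383834838867)
side cover 4030 ((604.9140014648438, 96.63168334960938), (355.5348205566406, 192.2054443359375), 9.648085594177246) 118.24994935514957
side gate 1237 ((554.310302734375, 88.33858489990234), (127.17871856689453, 103.90214538574219), 9.90416431427002) 129.21964840709407
side knob 286 [538.25544463 103.32480971 197.03013774] [575.05811727 139.35676571 234.70207595] [555.57732276 121.46404321 229.99275948]
0.85 439
[538.25544463 103.32480971 194.37121223] [575.05811727 139.35676571 234.70207595]
0.51 251 ((647.98291015625, 99.80450439453125), (20.677751541137695, 138.57305908203125), 5.1923699378967285)
0.88 282 ((454.4554138183594, 103.2119369506836), (27.347591400146484, 49.96577072143555), 23.437345504760742)
[555.40145663 119.43620222 237.05328304] [[ 2.70928597e-02 -9.99632746e-01  5.91063049e-04]
 [-9.96798606e-01 -2.70605313e-02 -7.52347480e-02]
 [ 7.52231122e-02  1.44915364e-03 -9.97165675e-01]] [ -26.87108129  489.7434442  1124.80782953]
```

```bash
sleep 1; ls pics
```

```text
s0.png
s1.png
s1c.png
t0.png
t1.png
t1c.png
```

View pics/t1c.png

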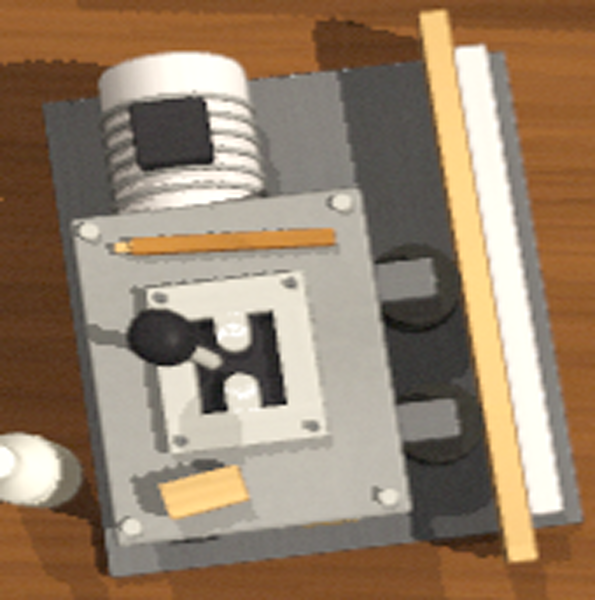

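View pics/s1c.png

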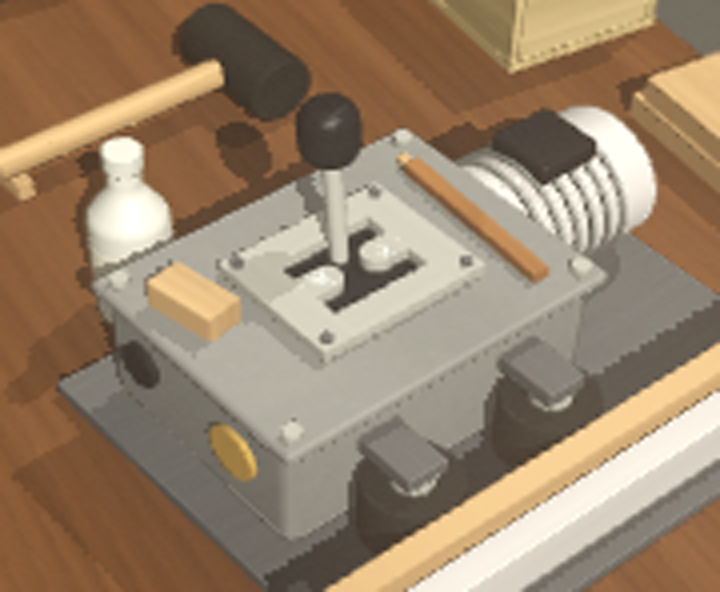

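```bash
cat >> h.py <<'E'
from scipy.spatial.transform import Rotation as Ro
YAW=np.radians(9.4); G=np.array([555.2,89.2])
fv=np.array([np.cos(YAW),np.sin(YAW)]); lv=np.array([-np.sin(YAW),np.cos(YAW)])
def W(a,b,z): return np.r_[G+a*fv+b*lv,z]
def FT(p): d=np.asarray(p)[:2]-G; return np.round([d@fv,d@lv,p[2]],1)
def rel(p0,rpy0,p1,rpy1):
    A=Ro.from_euler('xyz',rpy0);B=Ro.from_euler('xyz',rpy1)
    return np.round(np.r_[A.inv().apply(np.array(p1)-p0)/400,(A.inv()*B).as_rotvec()/np.radians(60)],4)
E
python3 - <<'E'
from h import *
y1=np.pi/2+YAW
A=W(53,35,300)
p0=np.array([229.966,581.157,253.281]);r0=[np.pi,0,2.765]
print(A,rel(p0,r0,A,[np.pi,0,y1]))
E
```

```text
[601.77191589 132.38630166 300.        ] [-1.277  -0.7015 -0.1168  0.     -0.      0.9837]
```

>>> carry_out([
  [[-0.08, -0.044, -0.024, 0, 0, 0.1], [-0.16, -0.088, -0.048, 0, 0, 0.2], [-0.24, -0.132, -0.072, 0, 0, 0.3], [-0.32, -0.176, -0.096, 0, 0, 0.4], [-0.4, -0.22, -0.12, 0, 0, 0.5]],
], hand=1, squeeze=20)

```text
clock: 1.62
eef_pos: [347.1, 439.1, 301.8]
tcp_rot: [3.141, -0.0, 2.236]
contact_force: [0.9, 0.9, 0.7]
opening: 0.298
```

```bash
python3 - <<'E'
from h import *
s=sense();print(s['clock'],s['eef_pos'],s['tcp_rot'],s['opening'])
A0=Ro.from_euler('xyz',[np.pi,0,2.765]); p0=np.array([229.966,581.157,253.281])
p=p0+A0.apply([-160,-88,-48]); R=A0*Ro.from_rotvec([0,0,np.pi/6]); print('cmd',p,R.as_euler('xyz'))
print(rel(p,R.as_euler('xyz'),W(53,35,300),[np.pi,0,np.pi/2+YAW]))
E
```

```text
1.6167 [347.08029186 439.13059052 301.80418638] [ 3.14133432e+00 -3.69500184e-05  2.23649922e+00] 0.2977579426642669
cmd [346.39133994 440.48312105 301.281     ] [3.14159265 0.         2.24140122]
[-1.0002  0.0215  0.0032 -0.     -0.      0.4837]
```

>>> carry_out([
  [[-0.1, 0.002, 0, 0, 0, 0.06], [-0.2, 0.004, 0, 0, 0, 0.15], [-0.3, 0.006, 0, 0, 0, 0.25], [-0.4, 0.008, 0, 0, 0, 0.36], [-0.5, 0.01, 0, 0, 0, 0.48]],
])

```text
clock: 2.03
eef_pos: [474.7, 284.6, 301.6]
tcp_rot: [3.141, -0.0, 1.734]
contact_force: [0.8, -0.1, -0.3]
opening: -0.0
```

```bash
python3 - <<'E'
from h import *
s=sense();print(s['clock'],s['eef_pos'],s['tcp_rot'],s['opening'])
A0=Ro.from_euler('xyz',[np.pi,0,2.2414]); p0=np.array([346.39133994,440.48312105,301.281])
p=p0+A0.apply([-200,4,0]); R=A0*Ro.from_rotvec([0,0,.48*np.pi/3]); print('cmd',p,R.as_euler('xyz'))
print(rel(p,R.as_euler('xyz'),W(53,35,300),[np.pi,0,np.pi/2+YAW]))
E
```

```text
2.0333 [474.69481398 284.57431146 301.60179153] [ 3.14101764e+00 -2.66078059e-04  1.73386493e+00] -0.000120623740146605
cmd [473.81693574 286.27962714 301.281     ] [3.14159265 0.         1.73874518]
[-0.4328  0.2511  0.0032  0.     -0.      0.0037]
```

>>> carry_out([
  [[-0.1, 0.055, 0.001, 0, 0, 0.0037], [-0.2, 0.11, 0.002, 0, 0, 0.0037], [-0.29, 0.165, 0.003, 0, 0, 0.0037], [-0.37, 0.215, 0.003, 0, 0, 0.0037], [-0.433, 0.251, 0.003, 0, 0, 0.0037]],
])

```text
clock: 2.45
eef_pos: [603.4, 129.8, 300.2]
tcp_rot: [3.141, 0.0, 1.735]
contact_force: [0.4, 0.5, -0.7]
opening: -0.006
```

>>> carry_out([
  [[0, 0, 0, 0, 0, 0]],
])

```text
clock: 2.53
eef_pos: [605.2, 127.6, 299.9]
tcp_rot: [3.14, 0.002, 1.732]
contact_force: [-0.3, -0.3, 0.0]
opening: 0.002
```

```bash
python3 - <<'E'
from h import *
s=sense();print(s['clock'],s['eef_pos'],s['tcp_rot'],FT(s['eef_pos']))
f=save('top','t2.png'); g=save('side','s2.png')
cv2.imwrite('pics/w2.png',optics.grab_frame('wrist')['img'][:,:,::-1])
a=cv2.resize(f['img'][100:250,210:360,::-1],(400,400),interpolation=cv2.INTER_CUBIC)
b=cv2.resize(g['img'][50:250,230:430,::-1],(400,400),interpolation=cv2.INTER_CUBIC)
cv2.imwrite('pics/c2.png',np.hstack([a,b]))
for n,F in(('top',f),('side',g)):
    C=cloud(F); d=np.linalg.norm(C[...,:2]-s['eef_pos'][:2],axis=-1)
    m=(d<35)&(C[...,2]>240)&(C[...,2]<310); q=C[m]
    print(n,len(q), q[:,2].min() if len(q) else 0,[FT(x) for x in q[np.argsort(q[:,2])[:6]]])
E
```

```text
2.5333 [605.18049473 127.63016608 299.93948973] [3.13997791e+00 1.98824671e-03 1.73166281e+00] [ 55.6  29.8 299.9]
top 0 0 []
side 140 276.4688199926052 [array([ 48. ,  24.6, 276.5]), array([ 45.9,  29.1, 277.5]), array([ 46.3,  32.9, 277.7]), array([ 46.2,  26.1, 279.1]), array([ 56.7,  21.5, 279.6]), array([ 46.9,  23.6, 280.2])]
```

View pics/c2.png

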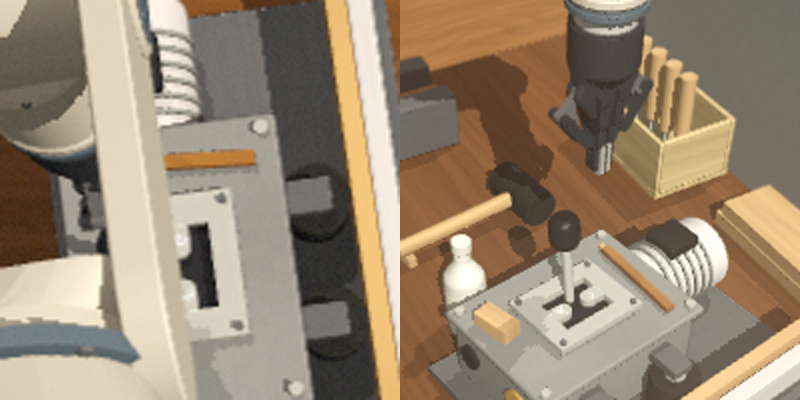

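View pics/w2.png

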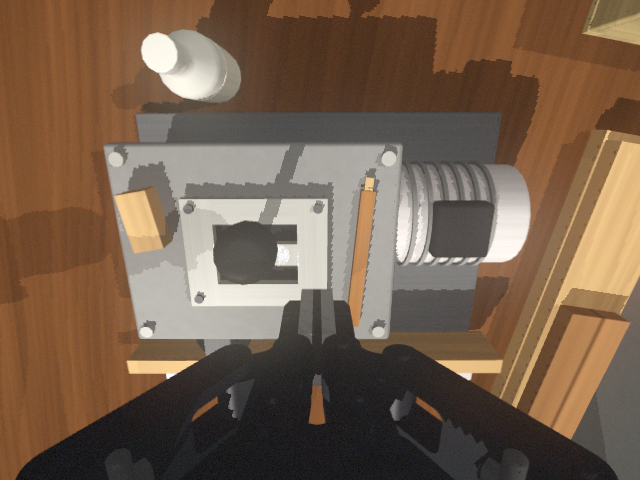

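```bash
python3 - <<'E'
from h import *
s=sense();print(s['clock'],s['eef_pos'],s['tcp_rot'],FT(s['eef_pos']))
f=optics.grab_frame('wrist'); C=cloud(f); z=C[...,2]
np.save('w.npy',C)
near=np.linalg.norm(C[...,:2]-G,axis=-1)<230
for lo,hi,lab in((112,124.5,'cover'),(126,137,'gate')):
    m=(near&(z>lo)&(z<hi)).astype(np.uint8)
    nn,L,st,ce=cv2.connectedComponentsWithStats(m)
    i=1+np.argmax(st[1:,4]); pts=C[L==i]
    rect=cv2.minAreaRect(pts[:,:2].astype(np.float32))
    print(lab,len(pts),rect,np.median(pts[:,2]),st[i])
k=C[(z>185)&(z<245)]; k=k[np.linalg.norm(k[:,:2]-[557,125],axis=1)<40]
K=np.array([FT(x) for x in k]); print(len(K),K.min(0),K.max(0),K[K[:,2]>K[:,2].max()-4].mean(0))
print(nets.tip_of('gate_mid','wrist')[:1],nets.tip_of('stick','wrist')[:1],nets.tip_of('third_slot','wrist')[:1])
E
```

```text
2.6833 [601.58337588 132.09655579 299.78409541] [-3.14082832e+00 -4.00986786e-04  1.73416336e+00] [ 52.8  34.7 299.8]
cover 34152 ((606.54296875, 99.79693603515625), (354.134521484375, 189.80429077148438), 9.350963592529297) 118.53728719229592 [  105   143   409   197 34152]
gate 10304 ((554.4889526367188, 91.21131896972656), (124.43074035644531, 100.86642456054688), 9.569928169250488) 129.62879395376171 [  179   199   149   108 10304]
3210 [ -8.2  21.1 199.7] [ 28.5  57.1 234.8] [  9.04930915  36.73074266 232.21398964]
[{'point': [455.7, 105.8, 131.3], 'confidence': 0.25}] [] [{'point': [586.5, 74.7, 126.8], 'confidence': 0.9}]
```

```bash
sed -i 's/YAW=np.radians(9.4); G=.*/YAW=np.radians(9.45); G=np.array([555.0,90.3])/' h.py; python3 - <<'E'
from h import *
s=sense();print(s['clock'],s['eef_pos'],FT(s['eef_pos']))
C=np.load('w.npy'); z=C[...,2]; k=C[(z>185)&(z<245)]; k=k[np.linalg.norm(k[:,:2]-[557,125],axis=1)<40]
K=np.array([FT(x) for x in k])
for lo in range(199,236,3):
    q=K[(K[:,2]>=lo)&(K[:,2]<lo+3)]
    if len(q): print(lo,len(q),q.min(0)[:2],q.max(0)[:2],q.mean(0)[:2])
print(optics.grab_frame('wrist')['R'],)
f=optics.grab_frame('wrist');print(FT(-f['R'].T@f['t']))
E
```

```text
2.8833 [601.10808222 133.36488356 300.24453454] [ 52.6  34.9 300.2]
199 18 [ 1.8 37.6] [26.8 52.7] [16.67222222 48.43333333]
202 30 [-0.  32.7] [27.7 53.3] [18.92666667 46.94666667]
205 33 [-0.3 30.5] [27.1 53.8] [17.01515152 49.34848485]
208 37 [ 3.3 28.1] [28.1 54.6] [20.13513514 47.01351351]
211 37 [-0.3 30.6] [28.1 55. ] [18.68918919 49.32432432]
214 54 [ 0.3 35. ] [28.3 55.7] [16.75185185 50.76296296]
217 109 [-5.8 30.4] [28.5 56. ] [16.7412844  50.23027523]
220 212 [-7.4 24. ] [28.3 55.8] [15.52216981 48.74339623]
223 327 [-8.2 20. ] [27.5 55. ] [13.7470948  45.87675841]
226 541 [-7.  20.3] [26.6 53.9] [12.48003697 43.20628466]
229 1146 [-5.5 22.1] [24.7 52.4] [10.76972077 39.97879581]
232 666 [-2.5 24.7] [22.2 46.9] [ 8.49309309 33.6027027 ]
[[ 9.86164190e-01  1.65771468e-01 -9.92770144e-05]
 [ 1.57260200e-01 -9.35341422e-01  3.16868512e-01]
 [ 5.24349006e-02 -3.12499992e-01 -9.48469470e-01]]
[ 52.3 117.6 420.4]
```

>>> carry_out([
  [[0, 0, 0.06, 0, 0, 0], [0, 0, 0.12, 0, 0, 0], [0, 0, 0.18, 0, 0, 0], [0, 0, 0.18, 0, 0, 0]],
])

```text
clock: 3.32
eef_pos: [598.9, 132.3, 223.7]
tcp_rot: [-3.135, 0.0, 1.736]
contact_force: [-0.4, -0.7, -1.8]
opening: -0.001
```

```bash
python3 - <<'E'
from h import *
g=save('side','s3.png')
s=sense();print(s['clock'],s['eef_pos'],FT(s['eef_pos']))
b=cv2.resize(g['img'][50:250,230:430,::-1],(600,600),interpolation=cv2.INTER_CUBIC)
cv2.imwrite('pics/c3.png',b)
E
```

```text
3.3667 [600.0216768  132.49774364 226.09013494] [ 51.3  34.2 226.1]
```

View pics/c3.png

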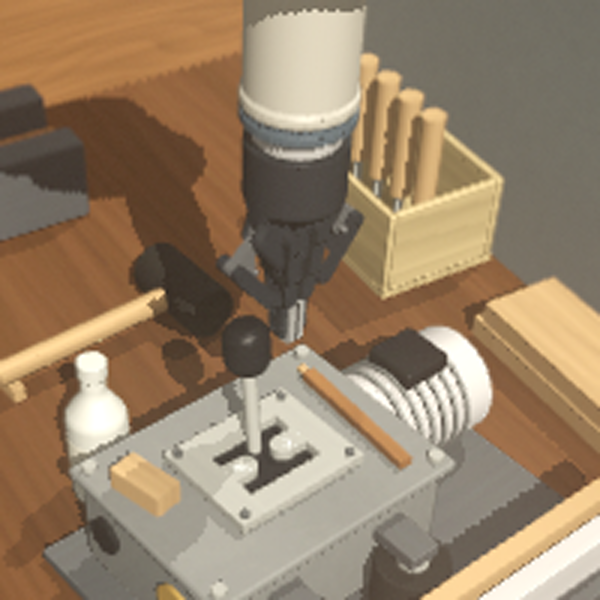

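>>> carry_out([
  [[0, -0.006, 0, 0, 0, 0], [0, -0.012, 0, 0, 0, 0], [0, -0.018, 0, 0, 0, 0], [0, -0.024, 0, 0, 0, 0], [0, -0.03, 0, 0, 0, 0]],
])

```text
clock: 3.78
eef_pos: [590.1, 130.4, 229.1]
tcp_rot: [3.14, -0.0, 1.735]
contact_force: [0.8, 0.5, 1.3]
opening: -0.001
```

>>> carry_out([
  [[0, -0.003, 0, 0, 0, 0], [0, -0.006, 0, 0, 0, 0], [0, -0.009, 0, 0, 0, 0], [0, -0.012, 0, 0, 0, 0]],
])

```text
clock: 4.12
eef_pos: [585.7, 129.7, 228.6]
tcp_rot: [3.14, -0.0, 1.735]
contact_force: [3.1, 0.7, 2.5]
opening: -0.0
```

```bash
cat >> h.py <<'E'
def knob(tag=None,show=True):
    s=sense();print(round(s['clock'],2),'tcp',FT(s['eef_pos']),'F',np.round(s['contact_force'],1))
    out=[]
    for n in ('wrist','side'):
        f=optics.grab_frame(n); C=cloud(f); z=C[...,2]; img=f['img'].astype(int)
        m=(img.max(-1)<75)&(z>188)&(z<245)&(np.linalg.norm(C[...,:2]-G,axis=-1)<85)
        nn,L,st,ce=cv2.connectedComponentsWithStats(m.astype(np.uint8))
        if nn<2: continue
        i=1+np.argmax(st[1:,4]); K=np.array([FT(x) for x in C[L==i]])
        print(n,len(K),np.percentile(K,1,axis=0),np.percentile(K,99,axis=0))
        if tag: cv2.imwrite(f'pics/{tag}_{n}.png',f['img'][:,:,::-1])
        if tag: out.append(f['img'][:,:,::-1])
        d=nets.tip_of('stick',n)
        if d: print('  net',FT(d[0]['point']),round(d[0]['confidence'],2))
    if tag and len(out)==2:
        cv2.imwrite(f'pics/{tag}.png',np.hstack([cv2.resize(out[0],(400,300)),cv2.resize(out[1][70:250,220:460],(400,300))]))
E
python3 -c "
from h import *
knob('k4')"
```

```text
4.12 tcp [ 36.8  33.8 228.6] F [3.1 0.7 2.5]
wrist 5505 [ -4.7    31.804 201.3  ] [ 29.   55.5 236.3]
  net [  8.2  29.8 208.5] 0.9
side 252 [-14.447  12.853 198.455] [ 23.992  46.041 239.935]
  net [  5.8  37.5 211.5] 0.8
```

View pics/k4.png

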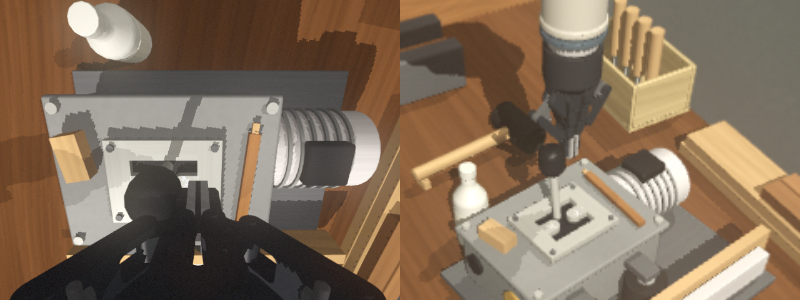

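>>> carry_out([
  [[0, -0.004, 0, 0, 0, 0], [0, -0.008, 0, 0, 0, 0], [0, -0.012, 0, 0, 0, 0], [0, -0.016, 0, 0, 0, 0], [0, -0.02, 0, 0, 0, 0]],
])

```text
clock: 4.73
eef_pos: [577.1, 128.2, 228.1]
tcp_rot: [-3.141, 0.0, 1.735]
contact_force: [1.8, 0.8, 2.6]
opening: -0.001
```

>>> carry_out([
  [[0, 0, 0, 0, 0, 0], [0, 0, 0, 0, 0, 0]],
])

```text
clock: 4.9
eef_pos: [577.1, 128.2, 228.0]
tcp_rot: [-3.141, 0.0, 1.735]
contact_force: [2.5, 0.7, 2.4]
opening: 0.002
```

```bash
python3 -c "
from h import *
knob('k5')
b=cv2.imread('pics/k5_side.png')[120:240,260:380]
cv2.imwrite('pics/k5z.png',cv2.resize(b,(600,600),interpolation=cv2.INTER_CUBIC))"
```

```text
4.9 tcp [ 28.   33.7 228. ] F [2.5 0.7 2.4]
wrist 6541 [-17.1  32.  201.6] [ 20.1   55.5  235.76]
  net [  1.5  32.5 209.3] 0.79
side 258 [-22.686  13.471 196.357] [ 15.288  47.088 239.09 ]
  net [ -1.9  37.3 214.5] 0.79
```

View pics/k5z.png

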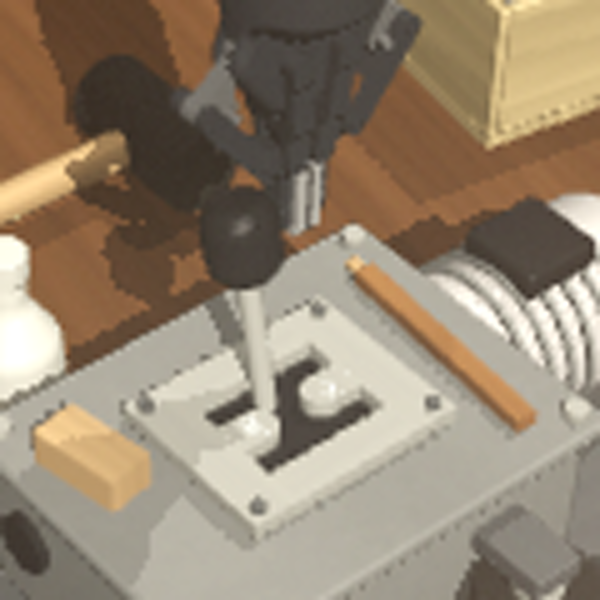

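View pics/k5_wrist.png

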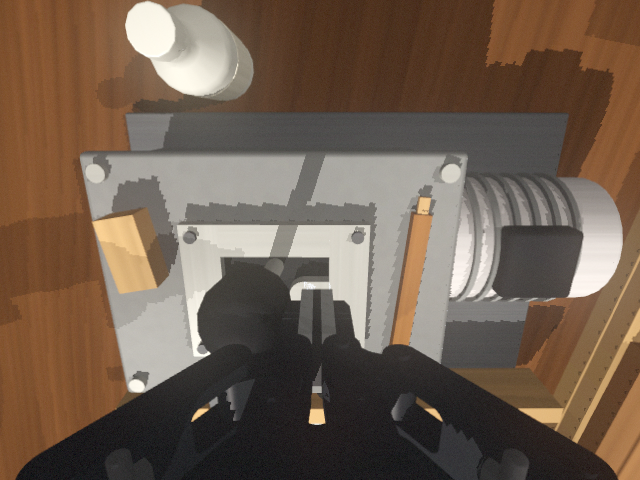

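>>> carry_out([
  [[0, 0.025, 0, 0, 0, 0], [0, 0.055, 0, 0, 0, 0], [0.05, 0.07, 0, 0, 0, 0], [0.09, 0.07, 0, 0, 0, 0], [0.13, 0.06, 0, 0, 0, 0]],
])

```text
clock: 5.52
eef_pos: [593.1, 184.1, 227.3]
tcp_rot: [-3.14, 0.0, 1.735]
contact_force: [-0.6, 0.0, -0.6]
opening: 0.002
```

>>> carry_out([
  [[0, -0.05, 0, 0, 0, 0], [0, -0.1, 0, 0, 0, 0], [0, -0.131, 0, 0, 0, 0], [0, -0.131, 0, 0, 0, 0]],
])

```text
clock: 5.85
eef_pos: [538.3, 174.6, 227.3]
tcp_rot: [-3.138, 0.0, 1.736]
contact_force: [0.2, -1.1, -0.2]
opening: 0.001
```

```bash
python3 -c "
from h import *
knob('k6')
b=cv2.imread('pics/k6_side.png')[120:240,260:380]
a=cv2.imread('pics/k6_wrist.png')[130:430,150:450]
cv2.imwrite('pics/k6z.png',np.hstack([cv2.resize(b,(400,400),interpolation=cv2.INTER_CUBIC),cv2.resize(a,(400,400))]))"
```

```text
5.85 tcp [ -2.6  85.9 227.3] F [ 0.2 -1.1 -0.2]
wrist 485 [ -5.9    45.7   219.184] [  0.4  56.1 231.5]
  net [  0.4  29.  209.9] 0.88
side 218 [-23.283  13.617 196.787] [  5.683  46.298 233.483]
```

View pics/k6z.png

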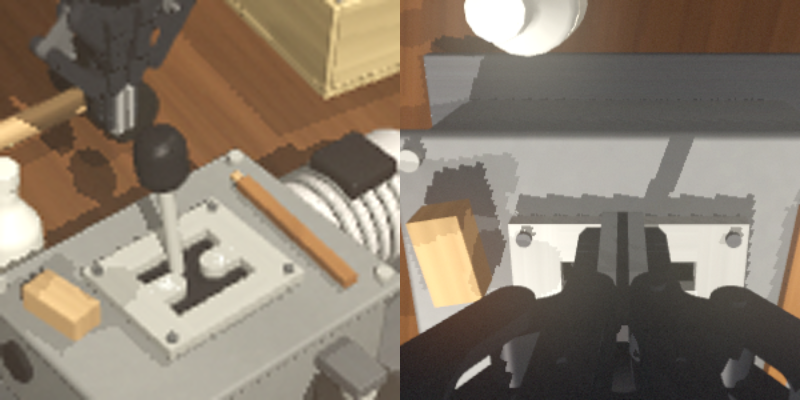

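```bash
cat >> h.py <<'E'
def proj(f,X):
    F=240/np.tan(np.radians(f['fov_y']/2)); c=f['R']@np.asarray(X)+f['t']; s=c[:2]/c[2]
    s=s*(1+f['k1']*(s@s)); return np.array([f['cx'],f['cy']])+F*s
E
python3 - <<'E'
from h import *
f=optics.grab_frame('side'); C=cloud(f); z=C[...,2]
m=((np.linalg.norm(C[...,:2]-G,axis=-1)<100)&(z>125.5)&(z<137)).astype(np.uint8)
nn,L,st,ce=cv2.connectedComponentsWithStats(m); i=1+np.argmax(st[1:,4])
rc=cv2.minAreaRect(C[L==i][:,:2].astype(np.float32)); print(rc)
Gs=np.array(rc[0]); S=6
im=cv2.resize(f['img'][130:230,270:370,::-1],None,fx=S,fy=S,interpolation=cv2.INTER_CUBIC).copy()
px=lambda a,b,z:tuple(int(round(t)) for t in (proj(f,np.r_[Gs+a*fv+b*lv,z])-[270,130]+.5)*S)
for a0,b0,a1,b1 in((-62,-50,62,-50),(62,-50,62,50),(62,50,-62,50),(-62,50,-62,-50),(-36,28,36,28),(-36,-28,36,-28)):
    cv2.line(im,px(a0,b0,130),px(a1,b1,130),(0,0,255),1)
for th,col in((-.03,(255,0,0)),(0,(0,255,0)),(.03,(0,255,255))):
    for L_ in(1,):
        p=lambda d:(d*np.sin(th),d*np.cos(th)*np.sin(.19),30+d*np.cos(th)*np.cos(.19))
        cv2.line(im,px(*p(101)),px(*p(185)),col,1)
cv2.imwrite('pics/ov6.png',im)
E
```

```text
((554.1039428710938, 88.50922393798828), (126.80074310302734, 102.57276916503906), 9.851879119873047)
```

View pics/ov6.png

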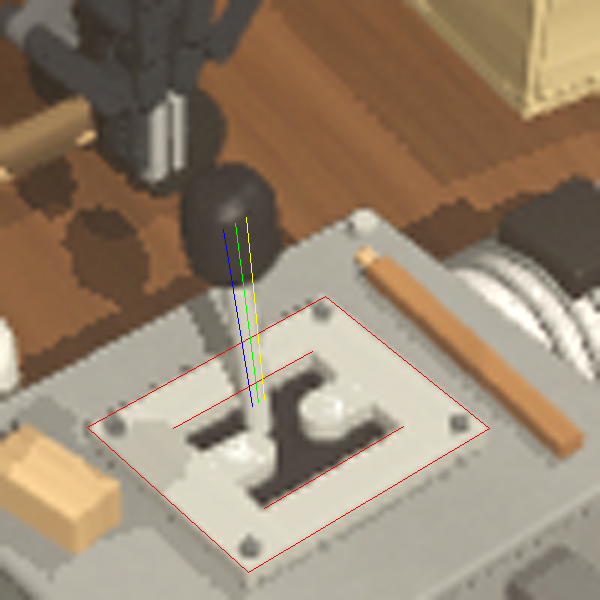

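>>> carry_out([
  [[-0.012, 0, 0, 0, 0, 0], [-0.024, 0, 0, 0, 0, 0], [-0.036, 0, 0, 0, 0, 0], [-0.046, 0, 0, 0, 0, 0], [-0.054, 0, 0, 0, 0, 0]],
])

```text
clock: 6.52
eef_pos: [544.5, 153.0, 228.1]
tcp_rot: [3.142, -0.0, 1.735]
contact_force: [-1.4, 2.8, 2.8]
opening: -0.0
```

>>> carry_out([
  [[-0.008, 0, 0, 0, 0, 0], [-0.016, 0, 0, 0, 0, 0], [-0.024, 0, 0, 0, 0, 0], [-0.032, 0, 0, 0, 0, 0], [-0.04, 0, 0, 0, 0, 0]],
])

```text
clock: 6.93
eef_pos: [547.0, 137.7, 228.2]
tcp_rot: [3.141, -0.0, 1.736]
contact_force: [-1.3, 3.1, 2.4]
opening: -0.007
```

```bash
python3 -c "
from h import *
knob('k7')
b=cv2.imread('pics/k7_side.png')[120:240,260:380]
a=cv2.imread('pics/k7_wrist.png')[130:430,150:450]
cv2.imwrite('pics/k7z.png',np.hstack([cv2.resize(b,(400,400),interpolation=cv2.INTER_CUBIC),cv2.resize(a,(400,400))]))"
```

```text
6.93 tcp [-1.000e-01  4.810e+01  2.282e+02] F [-1.3  3.1  2.4]
wrist 1201 [ -2.9  12.3 219.5] [  2.3  61.  244.5]
side 245 [-22.5    -1.968 201.588] [  4.256  51.104 240.468]
  net [ -0.5  22.4 214.1] 0.77
```

View pics/k7z.png

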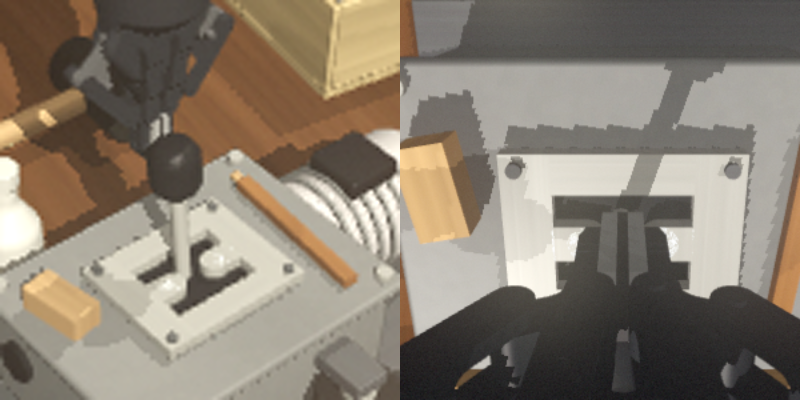

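>>> carry_out([
  [[-0.01, 0, 0, 0, 0, 0], [-0.02, 0, 0, 0, 0, 0], [-0.03, 0, 0, 0, 0, 0], [-0.04, 0, 0, 0, 0, 0], [-0.05, 0, 0, 0, 0, 0]],
])

```text
clock: 7.55
eef_pos: [550.3, 117.6, 228.1]
tcp_rot: [-3.142, -0.0, 1.735]
contact_force: [-1.1, 3.4, 3.4]
opening: 0.001
```

>>> carry_out([
  [[-0.01, 0, 0, 0, 0, 0], [-0.02, 0, 0, 0, 0, 0], [-0.03, 0, 0, 0, 0, 0], [-0.04, 0, 0, 0, 0, 0], [-0.048, 0, 0, 0, 0, 0]],
])

```text
clock: 7.97
eef_pos: [553.4, 98.6, 228.1]
tcp_rot: [-3.142, 0.0, 1.735]
contact_force: [-1.3, 3.1, 2.3]
opening: -0.002
```

>>> carry_out([
  [[-0.008, 0, 0, 0, 0, 0], [-0.016, 0, 0, 0, 0, 0], [-0.022, 0, 0, 0, 0, 0]],
])

```text
clock: 8.22
eef_pos: [554.7, 90.0, 227.9]
tcp_rot: [-3.141, 0.0, 1.735]
contact_force: [-0.9, 2.6, 1.1]
opening: -0.002
```

```bash
python3 -c "
from h import *
knob('k8')
b=cv2.imread('pics/k8_side.png')[120:240,260:380]
a=cv2.imread('pics/k8_wrist.png')[130:430,150:450]
cv2.imwrite('pics/k8z.png',np.hstack([cv2.resize(b,(400,400),interpolation=cv2.INTER_CUBIC),cv2.resize(a,(400,400))]))"
```

```text
8.22 tcp [-3.000e-01 -2.000e-01  2.279e+02] F [-0.9  2.6  1.1]
wrist 1285 [ -3.2   -39.016 212.168] [  2.2    12.9   244.016]
  net [-1.000e-01 -1.100e+00  1.262e+02] 0.51
side 135 [-22.932 -50.232 199.3  ] [-2.06000e-01 -1.89100e+01  2.33564e+02]
  net [ -1.4 -26.3 212. ] 0.81
```

View pics/k8z.png

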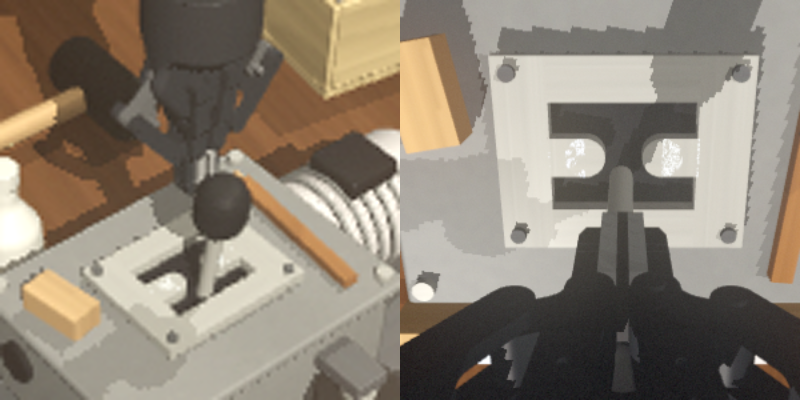

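>>> carry_out([
  [[-0.005, 0, 0, 0, 0, 0], [-0.01, 0, 0, 0, 0, 0], [-0.014, 0, 0, 0, 0, 0], [-0.014, 0, 0, 0, 0, 0]],
])

```text
clock: 8.75
eef_pos: [555.6, 84.7, 227.9]
tcp_rot: [-3.141, 0.0, 1.735]
contact_force: [-0.7, 2.3, -1.1]
opening: 0.002
```

```bash
python3 -c "
from h import *
knob('k9')
b=cv2.imread('pics/k9_side.png')[120:240,260:380]
a=cv2.imread('pics/k9_wrist.png')[130:430,150:450]
cv2.imwrite('pics/k9z.png',np.hstack([cv2.resize(b,(400,400),interpolation=cv2.INTER_CUBIC),cv2.resize(a,(400,400))]))"
```

```text
8.75 tcp [ -0.3  -5.6 227.9] F [-0.7  2.3 -1.1]
wrist 1296 [ -3.205 -45.605 213.   ] [  2.2   7.4 244. ]
side 134 [-23.2   -55.535 199.1  ] [ -2.331 -24.532 232.935]
```

View pics/k9z.png

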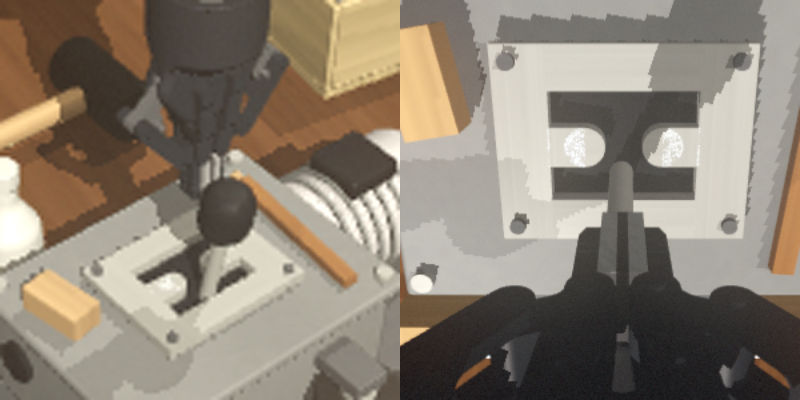

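>>> carry_out([
  [[0.02, 0, 0, 0, 0, 0], [0.04, 0, 0, 0, 0, 0], [0.04, -0.04, 0, 0, 0, 0], [0.04, -0.08, 0, 0, 0, 0], [0.04, -0.115, 0, 0, 0, 0]],
])

```text
clock: 9.37
eef_pos: [506.9, 93.7, 228.0]
tcp_rot: [-3.141, 0.0, 1.736]
contact_force: [0.7, -0.9, 0.6]
opening: -0.0
```

>>> carry_out([
  [[-0.03, 0, 0, 0, 0, 0], [-0.06, 0, 0, 0, 0, 0], [-0.09, 0, 0, 0, 0, 0], [-0.115, 0, 0, 0, 0, 0], [-0.115, 0, 0, 0, 0, 0]],
])

```text
clock: 9.78
eef_pos: [516.2, 45.8, 228.2]
tcp_rot: [3.141, 0.001, 1.734]
contact_force: [-0.1, 1.1, -0.2]
opening: 0.005
```

```bash
python3 -c "
from h import *
knob('k10')
b=cv2.imread('pics/k10_side.png')[120:240,260:380]
a=cv2.imread('pics/k10_wrist.png')[130:430,150:450]
cv2.imwrite('pics/k10z.png',np.hstack([cv2.resize(b,(400,400),interpolation=cv2.INTER_CUBIC),cv2.resize(a,(400,400))]))"
```

```text
9.78 tcp [-45.6 -37.5 228.2] F [-0.1  1.1 -0.2]
wrist 6927 [-21.1 -42.7 204. ] [ 11.1 -13.4 234.1]
  net [  0.8 -39.8 210.7] 0.85
side 121 [-23.06 -55.48 198.5 ] [ -0.68 -30.74 233.48]
  net [ -2.7 -31.8 209.3] 0.84
```

View pics/k10z.png

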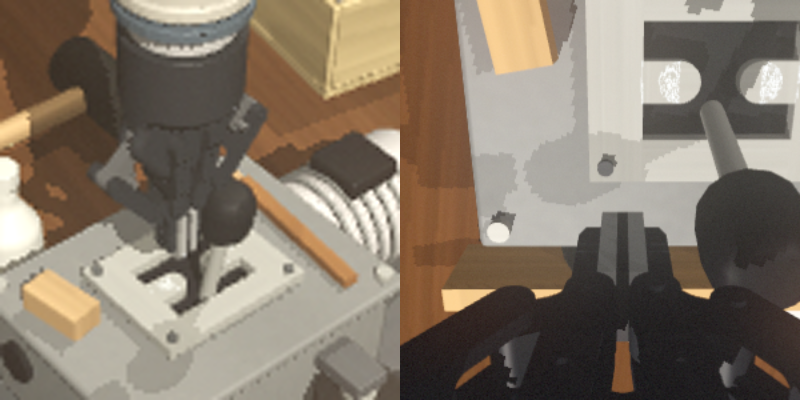

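>>> carry_out([
  [[0, 0.006, 0.01, 0, 0, 0], [0, 0.012, 0.015, 0, 0, 0], [0, 0.02, 0.015, 0, 0, 0], [0, 0.028, 0.015, 0, 0, 0], [0, 0.036, 0.015, 0, 0, 0]],
])

```text
clock: 10.4
eef_pos: [529.5, 50.4, 221.9]
tcp_rot: [-3.141, -0.0, 1.736]
contact_force: [-3.0, -0.3, 3.0]
opening: 0.001
```

>>> carry_out([
  [[0, 0.008, 0, 0, 0, 0], [0, 0.016, 0, 0, 0, 0], [0, 0.024, 0, 0, 0, 0], [0, 0.032, 0, 0, 0, 0], [0, 0.04, 0, 0, 0, 0]],
])

```text
clock: 10.82
eef_pos: [545.5, 52.8, 222.2]
tcp_rot: [3.142, -0.0, 1.735]
contact_force: [-2.5, -0.9, 2.2]
opening: -0.001
```

>>> carry_out([
  [[0, 0.008, 0, 0, 0, 0], [0, 0.016, 0, 0, 0, 0], [0, 0.024, 0, 0, 0, 0], [0, 0.032, 0, 0, 0, 0], [0, 0.04, 0, 0, 0, 0]],
])

```text
clock: 11.23
eef_pos: [561.1, 55.5, 221.9]
tcp_rot: [-3.141, -0.0, 1.735]
contact_force: [-2.8, -0.8, 0.4]
opening: 0.005
```

```bash
python3 -c "
from h import *
knob('k11')
b=cv2.imread('pics/k11_side.png')[120:240,260:380]
a=cv2.imread('pics/k11_wrist.png')[130:430,150:450]
cv2.imwrite('pics/k11z.png',np.hstack([cv2.resize(b,(400,400),interpolation=cv2.INTER_CUBIC),cv2.resize(a,(400,400))]))"
```

```text
11.23 tcp [  0.3 -35.4 221.9] F [-2.8 -0.8  0.4]
wrist 8901 [-12.5 -38.1 202.4] [ 45.6 -13.4 244.5]
  net [ 32.3 -40.2 205.7] 0.81
side 62 [ 12.01  -56.858 195.061] [ 30.865 -42.571 221.495]
  net [ 29.1 -34.5 207.9] 0.55
```

View pics/k11z.png

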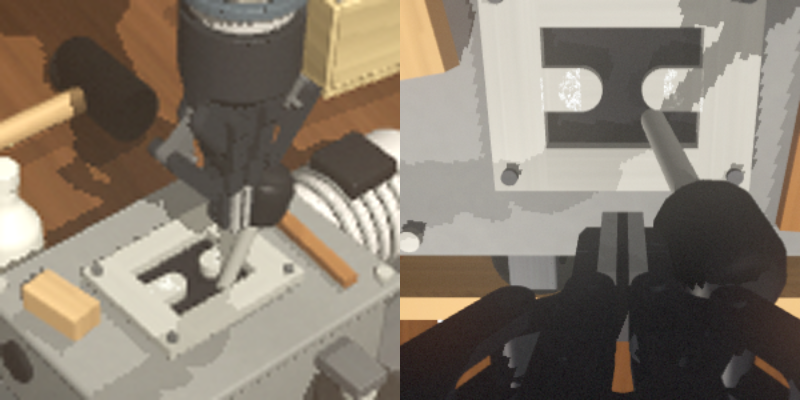

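>>> carry_out([
  [[0, 0.008, 0, 0, 0, 0], [0, 0.016, 0, 0, 0, 0], [0, 0.024, 0, 0, 0, 0], [0, 0.032, 0, 0, 0, 0], [0, 0.04, 0, 0, 0, 0]],
])

```text
clock: 11.85
eef_pos: [577.1, 58.0, 222.0]
tcp_rot: [-3.141, 0.0, 1.735]
contact_force: [-2.4, -0.2, -1.3]
opening: -0.003
```

>>> carry_out([
  [[0, 0.004, 0, 0, 0, 0], [0, 0.008, 0, 0, 0, 0]],
])

```text
clock: 12.02
eef_pos: [580.3, 58.6, 222.0]
tcp_rot: [3.142, 0.0, 1.735]
contact_force: [-1.9, -0.7, 0.3]
opening: -0.0
```

>>> carry_out([
  [[0, 0.003, 0, 0, 0, 0], [0, 0.005, 0, 0, 0, 0]],
])

```text
clock: 12.18
eef_pos: [582.0, 58.9, 222.0]
tcp_rot: [-3.141, 0.0, 1.735]
contact_force: [-2.8, -0.5, -0.3]
opening: 0.002
```

>>> carry_out([
  [[0, 0.003, 0, 0, 0, 0], [0, 0.005, 0, 0, 0, 0]],
])

```text
clock: 12.35
eef_pos: [583.2, 59.1, 221.8]
tcp_rot: [-3.14, -0.0, 1.735]
contact_force: [-7.1, -1.3, 0.1]
opening: -0.001
```

```bash
python3 -c "
from h import *
knob('k12')
b=cv2.imread('pics/k12_side.png')[120:240,260:380]
a=cv2.imread('pics/k12_wrist.png')[130:430,150:450]
cv2.imwrite('pics/k12z.png',np.hstack([cv2.resize(b,(400,400),interpolation=cv2.INTER_CUBIC),cv2.resize(a,(400,400))]))"
```

```text
12.35 tcp [ 22.7 -35.4 221.8] F [-7.1 -1.3  0.1]
wrist 8879 [  9.8 -39.3 198.5] [ 66.8   -13.5   244.622]
  net [ 55.1 -33.  199.2] 0.6
side 28 [ 32.097 -53.846 188.643] [ 46.8   -41.194 215.29 ]
  net [-56.8 153.4  71.5] 0.51
```

View pics/k12z.png

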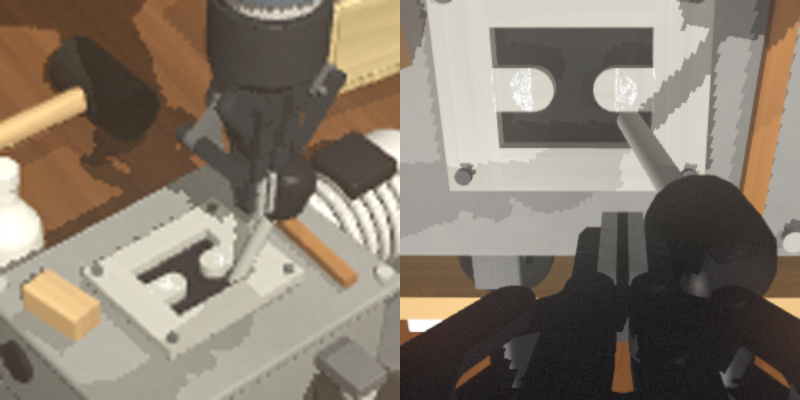

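>>> carry_out([
  [[0, 0.001, 0, 0, 0, 0], [0, 0.002, 0, 0, 0, 0], [0, 0.002, 0, 0, 0, 0]],
])

```text
clock: 12.8
eef_pos: [583.4, 59.1, 221.7]
tcp_rot: [-3.139, 0.0, 1.735]
contact_force: [-7.3, -0.4, 1.0]
opening: 0.001
```

>>> carry_out([
  [[0, -0.02, 0, 0, 0, 0], [0, -0.05, 0, 0, 0, 0], [0, -0.1, 0, 0, 0, 0], [0, -0.15, -0.03, 0, 0, 0], [0, -0.2, -0.1, 0, 0, 0]],
])

```text
clock: 13.22
eef_pos: [503.6, 46.0, 259.9]
tcp_rot: [-3.138, -0.0, 1.735]
contact_force: [-0.3, 0.4, 0.3]
opening: 0.0
```

>>> carry_out([
  [[0, -0.05, -0.07, 0, 0, 0], [0, -0.08, -0.14, 0, 0, 0], [0, -0.1, -0.2, 0, 0, 0], [0, -0.1, -0.2, 0, 0, 0], [0, -0.1, -0.2, 0, 0, 0]],
])

```text
clock: 13.63
eef_pos: [467.2, 39.7, 344.1]
tcp_rot: [3.136, 0.0, 1.735]
contact_force: [0.4, -0.2, -0.6]
opening: 0.005
```

```bash
python3 - <<'E'
from h import *
knob('k13')
f=optics.grab_frame('side'); cv2.imwrite('pics/s13.png',f['img'][:,:,::-1])
C=cloud(f); z=C[...,2]
m=((np.linalg.norm(C[...,:2]-G,axis=-1)<100)&(z>125.5)&(z<137)).astype(np.uint8)
nn,L,st,ce=cv2.connectedComponentsWithStats(m); i=1+np.argmax(st[1:,4])
Gs=np.array([554.1,88.5]); S=6
im=cv2.resize(f['img'][130:230,270:370,::-1],None,fx=S,fy=S,interpolation=cv2.INTER_CUBIC).copy()
px=lambda a,b,z:tuple(int(round(t)) for t in (proj(f,np.r_[Gs+a*fv+b*lv,z])-[270,130]+.5)*S)
for th,col in((.22,(255,0,0)),(.275,(0,255,0))):
    p=lambda d:(d*np.sin(th),-d*np.cos(th)*np.sin(.19),30+d*np.cos(th)*np.cos(.19))
    cv2.line(im,px(*p(105)),px(*p(185)),col,1)
cv2.imwrite('pics/ov13.png',im)
for c in('side','top'):
  optics.grab_frame(c)
  for n in ('pencil_mid','wedge_mid','glue_mid','stick','third_slot'):
    d=nets.tip_of(n,c); print(c,n,[(np.round(x['point'],1),round(x['confidence'],2)) for x in d[:1]])
save('top','t13.png')
E
```

```text
13.63 tcp [-94.9 -35.5 344.1] F [ 0.4 -0.2 -0.6]
wrist 2185 [ 30.3 -44.  196.8] [ 65.416 -13.9   227.5  ]
  net [ 53.1 -35.5 200.1] 0.77
side 94 [ 28.072 -50.007 192.481] [ 47.501 -23.895 226.977]
  net [ 50.5 -32.  206.2] 0.56
side pencil_mid [(array([646.9,  99.1, 126.5]), 0.75)]
side wedge_mid [(array([453.1, 102.7, 129.5]), 0.56)]
side glue_mid [(array([477.1, 232.6,  72. ]), 0.87)]
side stick [(array([609.8,  66. , 205.6]), 0.77)]
side third_slot [(array([586.1,  77.2, 126.6]), 0.98)]
top pencil_mid [(array([645.8,  96. , 121.3]), 0.65)]
top wedge_mid []
top glue_mid []
top stick [(array([608.2,  65.9, 208. ]), 0.48)]
top third_slot [(array([ 641.4, -476.3,   38.5]), 0.67)]
```

View pics/ov13.png

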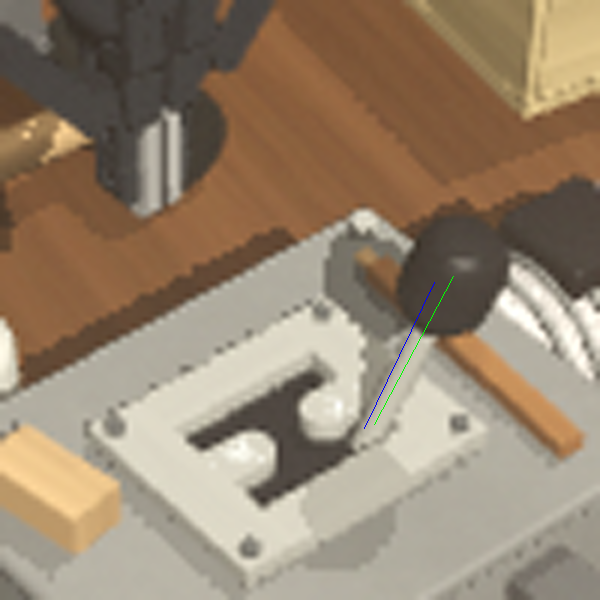

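View pics/k13_wrist.png

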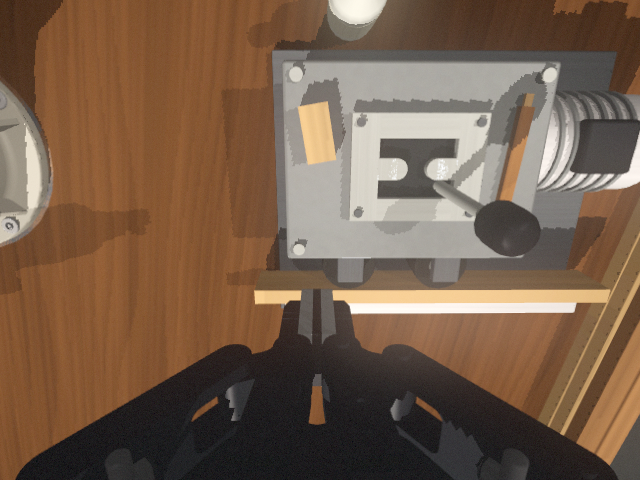

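View pics/t13.png

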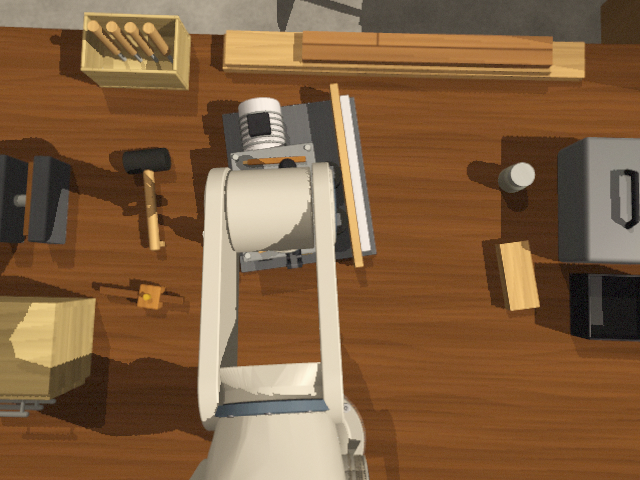

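```bash
python3 -c "
from rig import *
s=sense();print(s['clock'],s['contact_force'],abs(s['qvel']).max())
print(r.sign_off())"
```

```text
14.5333 [-0.2135154   0.46675712 -0.53313365] 0.001670941911448432
the job is handed in; nothing more can be done
None
```

The feeder is in third gear and the job is handed in at 14.5 s, with the hand clear and at rest. I kept the fingers shut throughout and only pushed. The lever went back about 9 mm along the left lane to neutral, across to the right lane, then forward until it stopped.

**Lever position:** with the hand withdrawn, the network put the knob at 50–53 mm forward and 32–36 mm right, where 50 and 35 are expected. In the wrist and side pictures the stem sits at the forward end of the right lane.

**Forces:** each push took about 3 N. At the forward stop it rose to about 7 N, and a further 0.8 mm command hardly moved the hand.

**Other things on the feeder:** in the side view the pencil, wedge and glue bottle read within about 3 mm of where they started, which is about the network's error.

**Checks that disagreed or failed:**
- At neutral the wrist and side cameras differed by about 4–5 mm on the fore position. I went on because the contact reckoning and an overlay on the side picture both put it inside the window, and the crossing met no extra resistance.
- In the last top view the arm hid the gate, so the network missed the wedge and bottle there and placed the third slot wrongly.
- I checked the marking gauge, mallet, offcut and jar only by eye, in the last top picture. They looked unmoved.

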